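# Seat the slug in the test nest and close its guard

### The arm

A 7-joint arm with a two-finger parallel gripper is mounted at the origin on a cart in front of the work surface, level with it; the furniture and walls round the work are solid. World frame = base frame: x ahead of the robot, y to its left, z up, the work surface at z = 0. Lengths are in m, angles in rad, forces in N, time in s.
With the tool pointing down it reaches from about 0.35 to 0.9 m from the base axis. Payload 8.1 kg.
Tool frame: the origin (TCP) lies on the centre line of the jaws, within the pads' length; the fingertips stand 8 mm ahead of it and the grasp point (between the pads) lies 11 mm behind it; z points along the fingers, y is the line along which they close (so a half turn about z gives the same grasp; the last joint's range is limited). The gripper opens to 85 mm and grips with 20 to 120 N. Pads are 22 mm wide; open, the fingers measure 114 mm over their backs; the gripper's body (76 mm by 85 mm) begins 54 mm behind the grasp point. The pads swing forward as they close: fully open they stand 13 mm farther back than shut.
Start: joints at [-1.299, 0.434, 0.025, 1.573, -0.012, 1.134, -0.075], TCP at [0.229, 0.582, 0.239] pointing down, gripper open.
Joint ranges: [-2.62, 2.62], [-0.44, 2.09], [-1.27, 1.32], [0.08, 2.57], [-1.32, 4.46], [0.12, 2], [-2.74, 2.74]. Speed limits (rad/s): [2.22, 2.22, 3.01, 3.01, 3.14, 3.14, 3.14].

### API

Orientations are given as a unit quaternion [w, x, y, z].
In Python, from cell import bot gives the robot as it stands.
- The arm moves only by the shell command python3 -m pendant 'ROWS' [FORCE]. ROWS is JSON, a list that holds one entry, the list of rows, each a list of 7 numbers: the turn, a rotation vector about the world's x, y, z in degrees, then the shift along the world's x, y, z in cm, then the finger opening in cm, from 0 to 8.54. A call has 1 to 12 rows; each row is the pose to reach, as a shift and turn from the pose commanded when the call began; what a row does not reach only later rows make up. A row lasts 1/8 s, in which the tool goes at most 62.5 mm and 10.7 degrees, less where a joint would pass 70% of its speed; a pose out of reach is approached as far as the arm can. A call with a gripper value outside its range is refused whole. The fingers move at their own pace and stop on an object; FORCE is the grip in N (left out, the last holds). Time passes only in rows, so rows that repeat a pose let the fingers close. It gives the time, the measured TCP pose, the force, the opening and the grip force at its end, in the units of the state.
- bot.observe(): the state, without advancing time (a new reading comes with each control period).
- bot.read_camera(name): name is "scene" or "top"; returns a dict with "frame" (420x560x3 uint8, red, green, blue), "K" (3x3 intrinsics, pixels), "k1" (the pictures are not rectified: a ray, as slopes to the right and down, at radius r is drawn at 1 + k1 r^2 times it, then the intrinsics apply), "camera_from_world" (4x4, takes a point from world to camera coordinates). Camera axes: x right, y up, looking along -z (the intrinsics and any distortion apply to the point x, -y, -z); pixel columns grow to the right and rows downward; lengths in m; the calibration is good to about 2 mm. A picture is of the moment at which its call begins. There is no depth.
- bot.finish_job(): hands the job in; it is judged then, once.
Trained networks look in a picture, given as the dict that the camera call returned (one of the last four; its "shot" number tells which), for a name from the list of things; names that differ only in an ending like _2 or _b are one class to them, and where a whole thing is asked for, a point or a joint stands for the part that bears it (a point fixed in the world has none). Each returns a list of dicts, best first, with "p" (0 to 1); they miss things now and then, are a little off and sometimes report something else, mostly with a low value. They report only what shows in the picture. A call takes as long as a camera call. They do not tell look-alikes from the thing itself.
- bot.find_in(picture, target): "bbox" ([left, top, width, height] in pixels, round what is visible of it).
- bot.pinpoint(picture, target): "point" ([column, row] in pixels: a listed point, or the origin of a listed thing).
The state is a dict: "time_s": time; "qpos": joint angles; "dq": joint speeds; "effort": joint torques, N m; "tcp_pos": TCP position; "tool_rot": TCP orientation; "force": force on the tool from outside, world axes, zero at the start; "torque": the same for the moment, N m; "opening": finger opening in m; "grip_force": force on a finger pad.
Only numpy, scipy, OpenCV 4.12 (cv2) and the standard library are available. Lean on these libraries where they do the work, as an engineer would, in place of code of your own. Each camera call takes 0.05 s, during which the arm holds its last target. There are 200 camera calls.

### The job

Push the aluminium slug along the plate until it is seated home in the V nest, touching both jaws; do not lift it, tip it or take it between the fingers. Then push the sliding guard fully shut in front of it, up against the closing post, and leave the ring of tube, the vial and the metal cup where they are.

Things in the scene. Friction and masses are not known exactly. Their poses are not given: they have to be found in the camera images.
- nest_station: Fixed test nest on a grey plate 8 mm thick, x -195 to +70, y -80 to +90, with an arm for the parked guard: x -93 to -18, out to y -243. Origin: bench level, under the axis of a seated slug; +x points into the nest, within 0.25 rad of straight away from the robot, z up. A back plate (50 mm high) stands at x +41, a rail (10 mm high) at x -35, y -237 to -107.
- nest_seat (a point): Point on the plate's top (8 mm above the bench) where the slug's centre stands when it touches both jaws; axes as the station's. The jaws are two upright straight steel bars, 64 mm long, 12 mm thick, 45 mm high, each turned 30 degrees from the x axis: a V closing towards +x, its mouth about 100 mm wide at x -28.
- slug: Loose round bright machined aluminium slug, 60 mm diameter, 68 mm high, with a bore in its top, upright on the plate in front of the nest, 0.3 to 0.6 kg. Origin: centre of its underside, z up. It slides on the plate at a few newtons.
- guard (a joint): Position of the sliding guard in m: 0 fully open (parked at the station's -y side), growing along the station's +y, 0.15 fully shut against the closing post (hard stop). It slides with about 2 N of friction and stays where it is left; it starts at 0 to 0.02. It runs at station x -46 with no raised threshold; the post (16x14 mm, 56 mm high) stands there at y +70.
- guard_push (a point): Point on the outer (-y) face of the guard's end flange, the face to push along +y, 33 mm above the bench; it moves with the guard, axes as the station's. The flange is 6 mm thick and reaches from here 16 mm to -x, 24 mm to +x, 23 mm up and down. The guard: a steel frame with a clear pane, 125 mm long, 8 mm thick, its top 66 mm above the bench.
- ring_tube: Loose short ring of brownish tube, 56 mm diameter, 55 mm high, open through, standing on the bench; a bystander. Origin: centre of its underside.
- vial: Loose small white vial with a blue cap, 22 mm diameter, 49 mm long, lying on the bench; a bystander. Origin: its lowest middle.
- cup: Loose grey metal cup, 67 mm diameter, 62 mm high, a few small copper-coloured rings in it, standing on the bench beside the parked guard; a bystander. Origin: centre of its underside.
There are look-alikes about, which are no part of the job. Leave any green or turquoise look-alike of the slug alone.

How it is judged:
By the outcome, as a careful person would: the job done as asked, in the order asked, and still so for the second after the job is handed in, with the robot touching nothing.
It also fails if it takes over 48 s, if anything falls off the work surface, if the arm or the gripper's body presses on something with over 40 N, if the wrist force passes 120 N, or if a joint passes its speed limit or range.

## Working session

There is one attempt and no reset: what is moved stays moved. The work goes in short steps, Python scripts to look and compute and a shell command to move; the robot and the scene stay as the last step left them, time stands still between calls to the robot, and variables do not carry over. Pictures are saved under pics/ and viewed, at most 10 in all, crops included, and the job is handed in when it is done.

```bash
ls; mkdir -p pics; cat > h.py <<'E'
import numpy as np,cv2
from cell import bot
def ray(pic,px):
    K=pic["K"];k=pic["k1"];d=np.array([(px[0]-K[0][2])/K[0][0],(px[1]-K[1][2])/K[1][1]])
    u=d.copy()
    for _ in range(20): u=d/(1+k*(u@u))
    T=np.array(pic["camera_from_world"]);R=T[:3,:3];c=-R.T@T[:3,3]
    return c,R.T@np.array([u[0],-u[1],-1])
def at(pic,px,z):
    c,r=ray(pic,px);return c+r*(z-c[2])/r[2]
def proj(pic,p):
    T=np.array(pic["camera_from_world"]);q=T[:3,:3]@np.asarray(p)+T[:3,3];u=np.array([q[0],-q[1]])/-q[2]
    u=u*(1+pic["k1"]*(u@u));K=pic["K"];return np.array([K[0][0]*u[0]+K[0][2],K[1][1]*u[1]+K[1][2]])
def save(pic,n,crop=None,s=1):
    f=pic["frame"][:,:,::-1]
    if crop: l,t,w,h=crop;f=f[t:t+h,l:l+w]
    cv2.imwrite("pics/"+n,cv2.resize(f,None,fx=s,fy=s,interpolation=cv2.INTER_CUBIC))
E
python3 - <<'E'
from h import *
np.set_printoptions(precision=4,suppress=True)
Z=dict(nest_station=0,nest_seat=.008,slug=.008,guard_push=.033,ring_tube=0,vial=0,cup=0)
for n in("scene","top"):
    p=bot.read_camera(n);save(p,n+"0.png",s=1.4)
    for t,z in Z.items():
        for r in bot.pinpoint(p,t)[:3]: print(n,t,round(r["p"],2),np.round(r["point"],1),at(p,r["point"],z))
        if t in("slug",): print([ (np.round(r["bbox"]),round(r["p"],2)) for r in bot.find_in(p,t)])
E
```

```text
pics
scene nest_station 0.59 [280.3 215.3] [0.6227 0.0517 0.    ]
scene nest_seat 0.58 [282.5 212. ] [0.6268 0.0483 0.008 ]
scene slug 0.84 [247.6 246.3] [0.4828 0.0336 0.008 ]
scene slug 0.81 [314.2 340.3] [ 0.3555 -0.2026  0.008 ]
scene slug 0.67 [174.6 220.9] [0.4625 0.2271 0.008 ]
[(array([294., 297.,  41.,  57.]), 0.96), (array([277., 258.,  40.,  52.]), 0.91), (array([230., 213.,  38.,  38.]), 0.87), (array([157., 188.,  32.,  38.]), 0.67), (array([315., 264.,  25.,  18.]), 0.52)]
scene guard_push 0.79 [363.9 238.4] [ 0.607  -0.1614  0.033 ]
scene vial 0.6 [324.3 276.6] [ 0.4995 -0.1363  0.    ]
scene cup 0.86 [364.4 212.9] [ 0.7383 -0.1019  0.    ]
top nest_station 0.96 [263.2 170.7] [0.636  0.0524 0.    ]
top nest_seat 0.89 [260. 171.] [0.6333 0.0604 0.008 ]
top slug 0.93 [361.7 281.8] [ 0.3595 -0.2011  0.008 ]
top slug 0.87 [270.1 226.3] [0.4921 0.0307 0.008 ]
top slug 0.73 [187.6 230. ] [0.4775 0.2374 0.008 ]
[(array([256., 211.,  26.,  26.]), 0.95), (array([321., 243.,  29.,  24.]), 0.86), (array([346., 272.,  30.,  22.]), 0.63), (array([169., 215.,  34.,  23.]), 0.6)]
top guard_push 0.72 [346.  183.6] [ 0.602  -0.1561  0.033 ]
top ring_tube 0.78 [209.3 195.1] [0.5686 0.1882 0.    ]
top vial 0.56 [209.1 195.8] [0.5668 0.1886 0.    ]
top vial 0.55 [336.1 223.9] [ 0.5033 -0.1371  0.    ]
top cup 0.68 [326.1 136. ] [ 0.7328 -0.109   0.    ]
```

View pics/scene0.png

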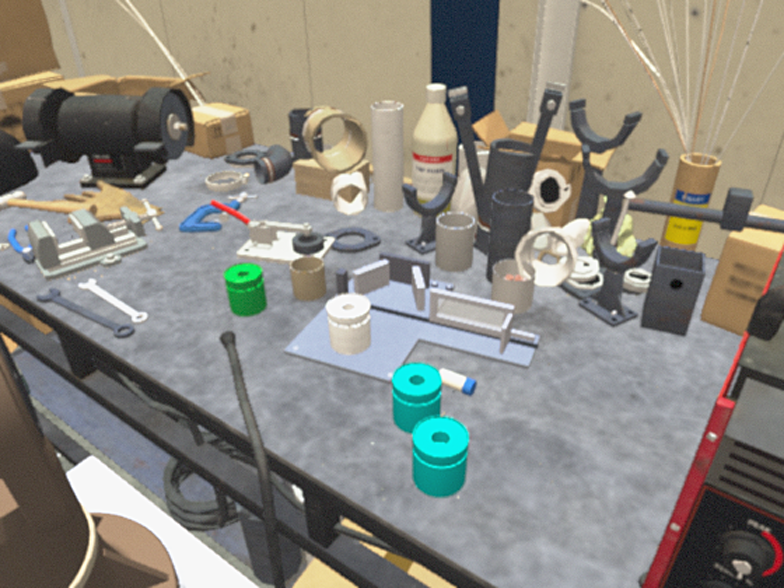

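View pics/top0.png

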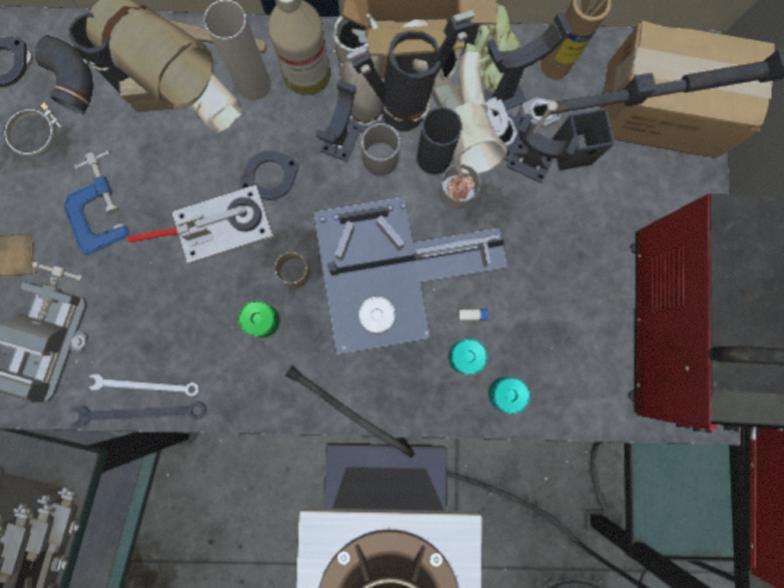

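The candidates for the slug are:
- White or bright one at scene (249,231), top (269,225)
- Green one at scene (175,207)
- Turquoise ones at scene (297,283) and (314,325)

The bright one on the plate in front of the V is the slug. The ring is at top (208,192), the vial at top (338,225) and the cup at top (329,132). A black rod stands near top (207,266)–(293,322), so I'll measure its tip and the station frame.

```bash
python3 - <<'E'
from h import *
from scipy.optimize import least_squares as LS
np.set_printoptions(precision=4,suppress=True)
t=bot.read_camera("top");s=bot.read_camera("scene")
save(s,"crop1.png",(190,170,210,120),3.8)
save(t,"crop2.png",(200,120,180,140),4.2)
def tri(a,b):
    c1,r1=ray(t,a);c2,r2=ray(s,b);r1/=np.linalg.norm(r1);r2/=np.linalg.norm(r2)
    k=np.linalg.lstsq(np.c_[r1,-r2],c2-c1,rcond=None)[0];return c1+k[0]*r1,c2+k[1]*r2
print("rod tip",tri((207.5,266),(163,241)))
P=[(.07,.09),(.07,-.08),(-.195,.09),(-.195,-.08),(-.018,-.243),(-.093,-.243)]
I=np.array([(315,213),(404,198),(338,352),(428,334),(502,231),(506,267)])/1.4
W=np.array([at(t,i,.008)[:2] for i in I])
f=lambda v:np.array([[v[0]+np.cos(v[2])*a-np.sin(v[2])*b,v[1]+np.sin(v[2])*a+np.cos(v[2])*b] for a,b in P])
r=LS(lambda v:(f(v)-W).ravel(),[.63,.055,0]);print("station",r.x);print((f(r.x)-W)*1000)
print(bot.observe()["tool_rot"])
E
```

```text
rod tip (array([0.3893, 0.1824, 0.0162]), array([0.3902, 0.1818, 0.0161]))
station [0.6326 0.0525 0.1911]
[[ 4.2027  2.5296]
 [ 3.4029 -1.7057]
 [-3.3243  3.16  ]
 [-7.2374 -3.4132]
 [ 4.8874  3.0894]
 [-1.9313 -3.6601]]
[0.     0.1863 0.9825 0.    ]
```

View pics/crop2.png

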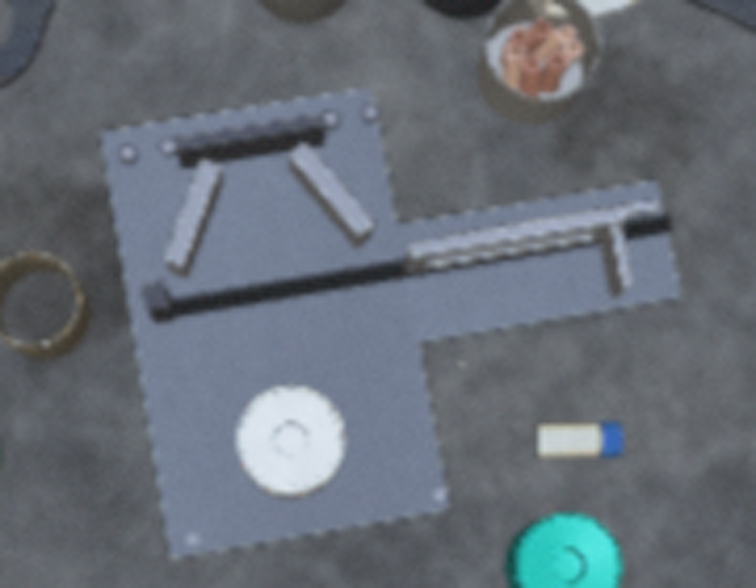

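View pics/crop1.png

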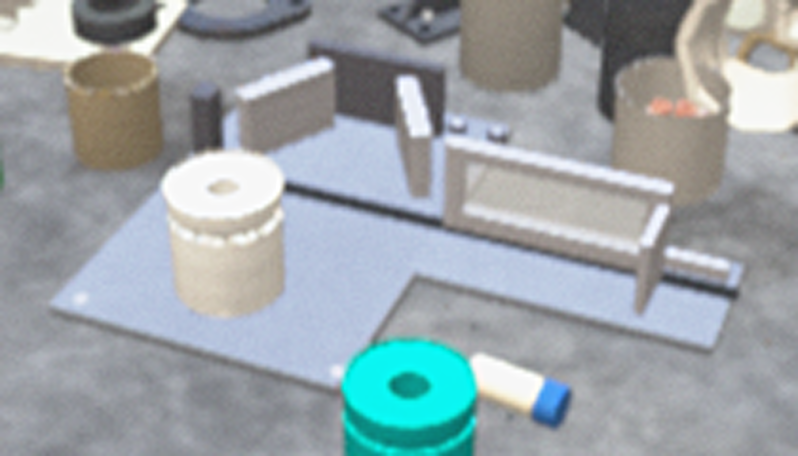

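The crops confirm the choice: a bright metallic round slug at crop2 (291,440). The guard is parked with its flange at crop2 (622,258) and the post is at crop2 (158,300).

```bash
python3 - <<'E'
from h import *
from scipy.optimize import least_squares as LS
np.set_printoptions(precision=4,suppress=True)
t=bot.read_camera("top");s=bot.read_camera("scene")
o=lambda x,y:np.array([200+x/4.2,120+y/4.2])
P=[(.07,.09,.008),(.07,-.08,.008),(-.195,.09,.008),(-.195,-.08,.008),(-.018,-.243,.008),(-.093,-.243,.008)]
IT=[o(103,131),o(372,88),o(174,558),o(447,510),o(658,181),o(680,297)]
os=lambda x,y:np.array([190+x/3.8,170+y/3.8])
PS=[P[2],P[5],P[4]];IS=[os(50,307),os(713,349),os(745,262)]
def w(v,a):
    c,q=np.cos(v[2]),np.sin(v[2]);return np.array([v[0]+c*a[0]-q*a[1],v[1]+q*a[0]+c*a[1],a[2]])
def res(v): return np.r_[[proj(t,w(v,a))-i for a,i in zip(P,IT)],[proj(s,w(v,a))-i for a,i in zip(PS,IS)]].ravel()
r=LS(res,[.63,.055,.19],loss="soft_l1");v=r.x;print("station",v);print(res(v).reshape(-1,2))
def inv(p):
    c,q=np.cos(v[2]),np.sin(v[2]);d=p[:2]-v[:2];return np.array([c*d[0]+q*d[1],-q*d[0]+c*d[1]])
a=at(t,o(291,440),.076);b=at(s,os(224,186),.076);print("slug",a,b,inv(a),inv(b))
print("flange mid top",inv(at(t,o(622,258),.056)),"post top",inv(at(t,o(157,298),.064)))
c1,r1=ray(t,(293,321)) # rod base
c2,u=ray(s,(163,241));_,u2=ray(s,(196,415));n=np.cross(u,u2);print("rod base",c1+r1*(n@(c2-c1))/(n@r1))
print(bot.observe()["tcp_pos"])
E
```

```text
station [0.6313 0.0535 0.1997]
[[-1.0216  0.136 ]
 [ 0.0348 -0.5256]
 [-1.0031  0.5799]
 [ 0.8088  0.1849]
 [ 0.2475 -0.2958]
 [ 0.726   0.4333]
 [-1.1601 -1.2299]
 [ 0.537  -0.8618]
 [ 0.5085  0.4337]]
slug [0.4903 0.0324 0.076 ] [0.4852 0.0271 0.076 ] [-0.1423  0.0073] [-0.1484  0.0031]
flange mid top [-0.0692 -0.2009] post top [-0.0475  0.0689]
rod base [ 0.2175 -0.0486 -0.3061]
[0.2288 0.5816 0.2393]
```

```bash
python3 -m pendant '[[[0,0,3,1.6,-4.7,-1,3],[0,0,6,3.3,-9.4,-2,3],[0,0,9,4.9,-14.1,-3,3],[0,0,12,6.5,-18.8,-4,3],[0,0,15,8.2,-23.5,-5,3],[0,0,18,9.8,-28.2,-6,3],[0,0,21,11.4,-33,-7,3],[0,0,24,13,-37.7,-8,3],[0,0,27,14.7,-42.4,-8,3],[0,0,30,16.3,-47.1,-8,3],[0,0,33,18,-52,-8,3],[0,0,33,19.6,-56.5,-8,3]]]' 20
```

```text
time_s: 2.6
tcp_pos: [0.4254, 0.0149, 0.1597]
tool_rot: [0.001, -0.101, 0.995, 0.0]
force: [0.9, -0.4, -0.1]
opening: 0.0297
grip_force: 0.0
```

```bash
python3 -m pendant '[[[0,0,0,0,0.1,-3,3],[0,0,0,0,0.1,-6,3],[0,0,0,0,0.1,-9,3],[0,0,0,0,0.1,-11.5,3],[0,0,0,0,0.1,-12.6,3],[0,0,0,0,0.1,-12.6,3]]]'
python3 - <<'E'
from h import *
p=bot.read_camera("scene");save(p,"c3.png",(150,120,240,180),3.3)
E
```

```text
time_s: 3.35
tcp_pos: [0.4247, 0.0176, 0.0331]
tool_rot: [-0.0, -0.1, 0.995, -0.0]
force: [0.3, -0.8, 0.0]
opening: 0.03
grip_force: 0.0
```

View pics/c3.png

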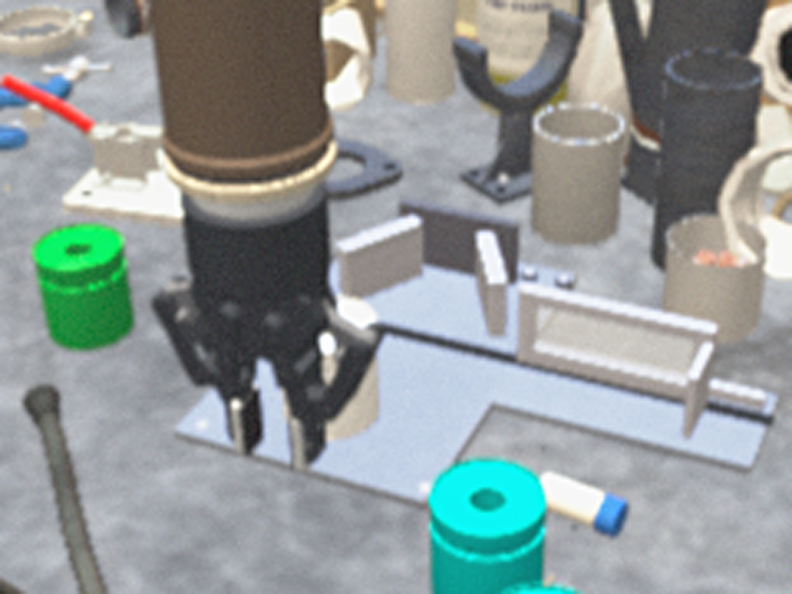

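The open fingers stand behind the slug, which is at about crop (350,390), with nothing touching it. I'll push it along the station's +x axis.

```bash
python3 -m pendant '[[[0,0,0,1,0.17,0,3],[0,0,0,2,0.34,0,3],[0,0,0,3,0.5,0,3],[0,0,0,4,0.67,0,3],[0,0,0,5,0.84,0,3],[0,0,0,6,1.01,0,3],[0,0,0,7,1.18,0,3],[0,0,0,8,1.35,0,3],[0,0,0,9,1.51,0,3],[0,0,0,10,1.68,0,3],[0,0,0,10.5,1.77,0,3],[0,0,0,10.7,1.8,0,3]]]'
python3 - <<'E'
from h import *
p=bot.read_camera("scene");q=bot.read_camera("top")
img=np.hstack([cv2.resize(x["frame"][b:b+130,a:a+150,::-1],None,fx=2.6,fy=3) for x,a,b in((p,200,160),(q,190,120))]);cv2.imwrite("pics/c4.png",img)
E
```

```text
time_s: 4.9
tcp_pos: [0.532, 0.0357, 0.0332]
tool_rot: [-0.0, -0.1, 0.995, 0.0]
force: [-3.3, -0.5, 0.8]
opening: 0.0298
grip_force: 1.2
```

View pics/c4.png

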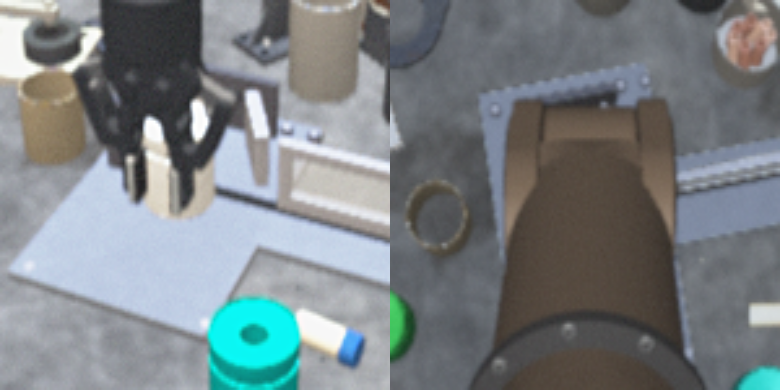

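The slug is upright and cradled at left-crop (180,180), and the push force is about 3 N.

```bash
python3 -m pendant '[[[0,0,0,0.8,0.13,0,3],[0,0,0,1.6,0.27,0,3],[0,0,0,2.4,0.4,0,3],[0,0,0,3.2,0.54,0,3],[0,0,0,4,0.67,0,3],[0,0,0,4.6,0.78,0,3],[0,0,0,5.1,0.86,0,3],[0,0,0,5.4,0.91,0,3],[0,0,0,5.6,0.94,0,3],[0,0,0,5.7,0.96,0,3]]]'
```

```text
time_s: 6.25
tcp_pos: [0.5888, 0.0452, 0.0333]
tool_rot: [-0.0, -0.1, 0.995, 0.0]
force: [-3.1, -0.0, 0.8]
opening: 0.0299
grip_force: 1.3
```

```bash
python3 -m pendant '[[[0,0,0,0.2,0.04,0,3],[0,0,0,0.4,0.08,0,3],[0,0,0,0.6,0.12,0,3],[0,0,0,0.6,0.12,0,3]]]'
```

```text
time_s: 6.75
tcp_pos: [0.5952, 0.0465, 0.0333]
tool_rot: [0.0, -0.1, 0.995, 0.0]
force: [-2.4, 0.5, -1.3]
opening: 0.0298
grip_force: 0.7
```

```bash
python3 -m pendant '[[[0,0,0,0.2,0.04,0,3],[0,0,0,0.3,0.06,0,3],[0,0,0,0.3,0.06,0,3]]]'; python3 -m pendant '[[[0,0,0,0.2,0.04,0,3],[0,0,0,0.3,0.06,0,3],[0,0,0,0.3,0.06,0,3]]]'
```

```text
time_s: 7.12
tcp_pos: [0.5967, 0.047, 0.0332]
tool_rot: [-0.001, -0.1, 0.995, 0.0]
force: [-5.6, -0.9, 3.1]
opening: 0.0299
grip_force: 2.7
time_s: 7.5
tcp_pos: [0.597, 0.0471, 0.0328]
tool_rot: [-0.004, -0.1, 0.995, 0.0]
force: [-15.6, -1.1, 9.8]
opening: 0.0299
grip_force: 5.9
```

```bash
python3 -m pendant '[[[0,0,0,0.2,0.04,0,3],[0,0,0,0.2,0.04,0,3],[0,0,0,-0.4,-0.08,0,3],[0,0,0,-1.5,-0.3,0,3],[0,0,0,-3.5,-0.7,0,3],[0,0,0,-5.5,-1.1,1,3],[0,0,0,-6.5,-1.3,5,3],[0,0,0,-6.5,-1.3,10,3],[0,0,0,-6.5,-4,14,1],[0,0,0,-6.5,-9,14,0],[0,0,0,-6,-14,14,0],[0,0,0,-5,-19,14,0]]]'
python3 - <<'E'
from h import *
np.set_printoptions(precision=4,suppress=True)
p=bot.read_camera("scene");q=bot.read_camera("top")
img=np.hstack([cv2.resize(x["frame"][b:b+130,a:a+130,::-1],None,fx=3,fy=3,interpolation=2) for x,a,b in((p,250,150),(q,200,120))]);cv2.imwrite("pics/c5.png",img)
for n,x in(("s",p),("t",q)):
    for r in bot.pinpoint(x,"slug")[:4]: print(n,r["p"],r["point"],at(x,r["point"],.008))
    for r in bot.pinpoint(x,"guard_push")[:1]: print(n,r["p"],r["point"],at(x,r["point"],.033))
    print("seat proj",proj(x,(.6313,.0535,.008)),proj(x,(.6313,.0535,.076)))
E
```

```text
time_s: 9.0
tcp_pos: [0.5512, -0.1439, 0.1741]
tool_rot: [0.001, -0.101, 0.995, -0.0]
force: [1.3, 0.1, 0.1]
opening: 0.0002
grip_force: 0.0
s 0.79 [279.2, 209.9] [0.6298 0.0597 0.008 ]
s 0.78 [174.9, 220.5] [0.464  0.2277 0.008 ]
s 0.76 [313.6, 342.6] [ 0.3512 -0.2042  0.008 ]
s 0.73 [293.5, 298.0] [ 0.4138 -0.1248  0.008 ]
s 0.8 [361.2, 239.8] [ 0.5999 -0.1591  0.033 ]
seat proj [281.7745 210.4275] [281.3422 184.431 ]
t 0.96 [331.7, 256.4] [ 0.4206 -0.1256  0.008 ]
t 0.64 [186.9, 226.9] [0.4852 0.2395 0.008 ]
t 0.6 [259.9, 169.6] [0.6369 0.0608 0.008 ]
t 0.93 [345.5, 184.9] [ 0.5987 -0.1549  0.033 ]
seat proj [262.6743 171.8278] [262.1119 165.9881]
```

View pics/c5.png

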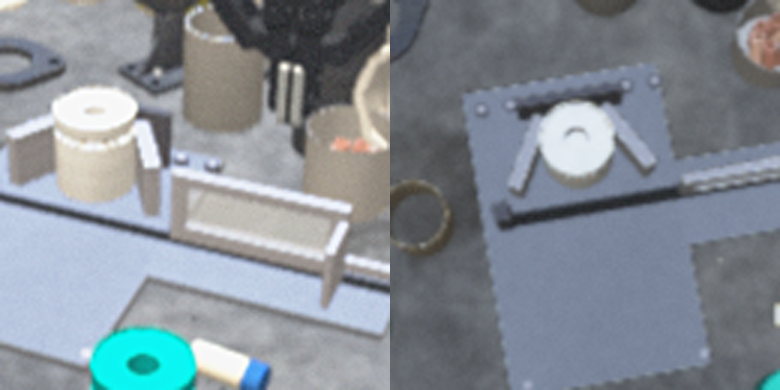

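The slug is seated against both jaws. Its top centre is at top px (262,166), which matches the predicted seat projection. Next is the guard: I'll turn the tool by 90° so that its flat side pushes.

```bash
python3 -m pendant '[[[0,0,-10,0.6,-0.6,0,0],[0,0,-20,1.3,-1.2,0,0],[0,0,-30,2,-1.8,0,0],[0,0,-40,2.6,-2.4,0,0],[0,0,-50,3.3,-3,0,0],[0,0,-60,4,-3.6,0,0],[0,0,-70,4.6,-4.2,0,0],[0,0,-80,5.3,-4.8,0,0],[0,0,-90,5.9,-5.2,0,0],[0,0,-90,5.9,-5.2,-2,0],[0,0,-90,5.9,-5.2,-5,0],[0,0,-90,5.9,-5.2,-8,0]]]'
python3 -m pendant '[[[0,0,0,0,0,-2.5,0],[0,0,0,0,0,-5,0],[0,0,0,0,0,-5,0]]]'
python3 - <<'E'
from h import *
p=bot.read_camera("scene");q=bot.read_camera("top")
img=np.hstack([cv2.resize(x["frame"][b:b+130,a:a+130,::-1],None,fx=3,fy=3,interpolation=2) for x,a,b in((p,270,140),(q,240,120))]);cv2.imwrite("pics/c6.png",img)
E
```

```text
time_s: 10.8
tcp_pos: [0.6104, -0.1921, 0.0925]
tool_rot: [-0.0, 0.631, 0.775, 0.001]
force: [-0.6, 0.6, -1.0]
opening: -0.0002
grip_force: 0.0
time_s: 11.18
tcp_pos: [0.6089, -0.1919, 0.0416]
tool_rot: [-0.002, 0.632, 0.775, -0.0]
force: [0.2, 0.6, -0.5]
opening: -0.0001
grip_force: 0.0
```

View pics/c6.png

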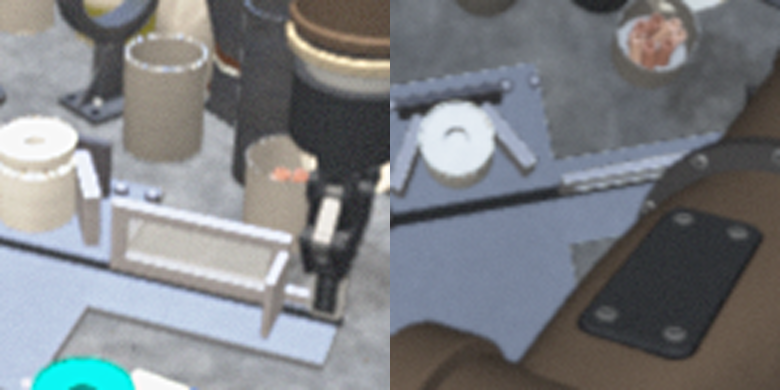

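```bash
python3 -m pendant '[[[0,0,0,-0.24,1.2,0,0],[0,0,0,-0.48,2.35,0,0],[0,0,0,-0.7,3.5,0,0],[0,0,0,-0.95,4.7,0,0],[0,0,0,-1.2,5.9,0,0],[0,0,0,-1.43,7.05,0,0],[0,0,0,-1.67,8.2,0,0],[0,0,0,-1.9,9.4,0,0],[0,0,0,-2.15,10.6,0,0],[0,0,0,-2.4,11.75,0,0],[0,0,0,-2.6,12.7,0,0],[0,0,0,-2.7,13.2,0,0]]]'
python3 -m pendant '[[[0,0,0,-0.1,0.5,0,0],[0,0,0,-0.2,1,0,0],[0,0,0,-0.25,1.25,0,0],[0,0,0,-0.3,1.5,0,0]]]'
```

```text
time_s: 12.78
tcp_pos: [0.5825, -0.0615, 0.0432]
tool_rot: [-0.0, 0.632, 0.775, -0.0]
force: [2.0, -2.2, -0.9]
opening: 0.0001
grip_force: 1.1
time_s: 13.28
tcp_pos: [0.5796, -0.0474, 0.0432]
tool_rot: [-0.0, 0.633, 0.774, -0.0]
force: [1.5, -2.3, -1.2]
opening: -0.0003
grip_force: 1.1
```

```bash
python3 -m pendant '[[[0,0,0,-0.08,0.4,0,0],[0,0,0,-0.14,0.7,0,0],[0,0,0,-0.16,0.8,0,0]]]'
python3 -m pendant '[[[0,0,0,-0.08,0.4,0,0],[0,0,0,-0.12,0.6,0,0],[0,0,0,-0.12,0.6,0,0]]]'
python3 -m pendant '[[[0,0,0,-0.06,0.3,0,0],[0,0,0,-0.06,0.3,0,0]]]'
```

```text
time_s: 13.65
tcp_pos: [0.5779, -0.0391, 0.0432]
tool_rot: [-0.0, 0.632, 0.775, -0.0]
force: [0.4, -2.6, -1.1]
opening: -0.0001
grip_force: 1.0
time_s: 14.02
tcp_pos: [0.577, -0.0347, 0.0434]
tool_rot: [0.001, 0.633, 0.774, -0.001]
force: [0.2, -5.8, -2.2]
opening: 0.0001
grip_force: 3.1
time_s: 14.28
tcp_pos: [0.577, -0.0346, 0.0434]
tool_rot: [0.002, 0.634, 0.774, -0.001]
force: [2.8, -13.8, -5.4]
opening: -0.0003
grip_force: 7.3
```

It has stalled with the force rising, at the expected place (flange at y≈-0.065, so the leading end is at about +0.06, against the post). I'll back off and look.

```bash
python3 -m pendant '[[[0,0,0,0.1,-0.5,0,0],[0,0,0,0.3,-1.5,0,0],[0,0,0,0.7,-3.5,0,0],[0,0,0,1.1,-5.5,2,0],[0,0,0,1.1,-5.5,7,0],[0,0,0,1.1,-5.5,12,0],[0,0,0,1.1,-11,15,0],[0,0,0,0,-17,16,0],[0,0,0,-1,-22,16,0],[0,0,0,-1,-25,16,0]]]'
python3 - <<'E'
from h import *
p=bot.read_camera("scene");q=bot.read_camera("top")
img=np.hstack([cv2.resize(x["frame"][b:b+150,a:a+150,::-1],None,fx=2.6,fy=2.6,interpolation=2) for x,a,b in((p,210,150),(q,200,110))]);cv2.imwrite("pics/c7.png",img)
for n,x in(("s",p),("t",q)):
    for r in bot.pinpoint(x,"guard_push")[:1]: print(n,r["p"],r["point"],at(x,r["point"],.033))
E
```

```text
time_s: 15.52
tcp_pos: [0.5651, -0.2836, 0.2041]
tool_rot: [0.0, 0.634, 0.774, 0.0]
force: [1.1, -1.0, 0.3]
opening: 0.0001
grip_force: 0.0
s 0.66 [298.8, 224.3] [ 0.57615803 -0.02891464  0.033     ]
t 0.69 [292.2, 191.8] [ 0.57760271 -0.02200837  0.033     ]
```

View pics/c7.png

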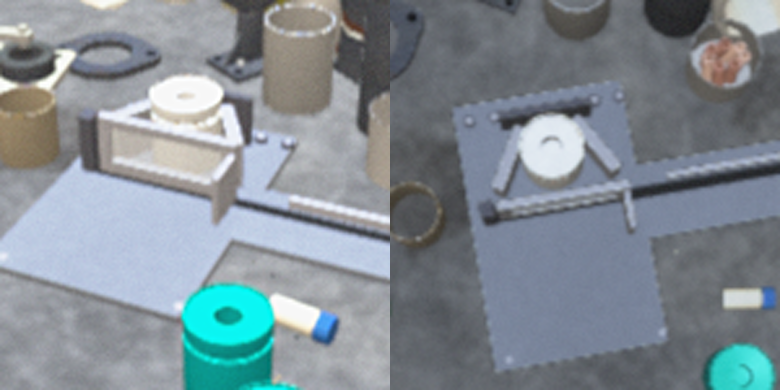

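The guard is shut against the post at left crop (90,140). The slug is still seated at right crop (552,147), and the ring, vial and cup haven't moved.

```bash
python3 -c "
from cell import bot
print(bot.finish_job())"
```

```text
the job is handed in; nothing more can be done
None
```

The slug was pushed home against both jaws and the guard then pushed shut against the closing post. The ring, vial and cup stayed where they were, and the job was handed in at about 16 s of the 48 s allowed.

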